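Slide the tall bottle into its dock and shut the bar

ROBOT

A 7-joint arm with a two-finger parallel gripper is mounted at the origin on a cart in front of the work surface, level with it; the furniture and walls round the work are solid. World frame = base frame: x ahead of the robot, y to its left, z up, the work surface at z = 0. Lengths are in mm, angles in rad, forces in N, time in s.
With the tool pointing down it reaches from about 400 to 900 mm from the base axis. Payload 5.5 kg.
Tool frame: the origin (TCP) lies midway between the tips of the shut fingers; the grasp point (between the pads) lies env.pinch_z behind it (env.pinch_z is the distance from the TCP to the grasp point, in mm); z points along the fingers, y is the line along which they close (so a half turn about z gives the same grasp; the last joint's range is limited). The gripper opens to 92 mm and grips with 3 to 60 N. Pads are 19 mm wide; open, the fingers measure 130 mm over their backs; the gripper's body (75 mm by 190 mm) begins 47 mm behind the grasp point.
Start: joints at [1.366, 0.501, -0.427, 1.55, 0.221, 1.138, -0.21], TCP at [293.132, -580.15, 226.729] pointing down, gripper open.
Joint ranges: [-2.88, 2.88], [-0.31, 2.03], [-1.54, 1.56], [0.2, 2.42], [-1.41, 4.55], [0.19, 2.02], [-2.57, 2.57]. Speed limits (rad/s): [2.57, 2.57, 3.14, 3.14, 3.14, 3.14, 3.14].

INTERFACE

Orientations are given as a unit quaternion [x, y, z, w].
In Python, from station import env gives the robot as it stands.
- The arm moves only by the tool send_rows, never from a script. Its argument "motion" is a list of rows, each a list of 7 numbers: the opening, from -1 (shut) to 1 (fully open), so that 0 is half open, then the shift along the tool's x, y, z as a fraction of full scale, then the turn, a rotation vector about the tool's x, y, z as a fraction of full scale. In form: [[grip, x, y, z, wx, wy, wz], ...]. A call has 1 to 20 rows; each row is the pose to reach, as a shift and turn from the pose commanded when the call began, along the tool's axes at that moment; what a row does not reach only later rows make up. Full scale, the value 1, is 0.25 m for a shift and 1.5 rad for a turn. A row lasts 1/12 s, in which the tool goes at most 41.7 mm and 7.16 degrees, less where a joint would pass 70% of its speed; a pose out of reach is approached as far as the arm can. A call with a number of a shift or a turn outside -1 to 1 is refused whole. A call with a gripper value outside its range is refused whole. The fingers move at their own pace and stop on an object; the grip force is fixed at half the most. Time passes only in rows, so rows that repeat a pose let the fingers close. It gives the time, the measured TCP pose, the force, the opening and the grip force at its end, in the units of the state.
- env.state(): the state, without advancing time (a new reading comes with each control period).
- env.capture(name): name is "scene" or "top" or "wrist"; returns a dict with "image" (400x640x3 uint8, red, green, blue), "fovy" (degrees; the focal length in pixels is half the picture's height over the tangent of half this angle, whatever the lens; pixels are square), "cx", "cy" (the principal point, pixels), "rvec" (rotation vector, rad) and "tvec" (3), from world to camera coordinates, as OpenCV has them; the wrist camera has in their place "mount" (4x4, takes a point from camera to tool coordinates, whose origin is the TCP and whose axes are the flange's). Camera axes: x right, y down, z forward; pixel columns grow to the right and rows downward; lengths in mm; the calibration is good to about 2 mm. A picture is of the moment at which its call begins: read the wrist's pose just before it. There is no depth.
- env.job_done(): hands the job in; it is judged then, once.
Trained networks look in a picture, given as the dict that the camera call returned (one of the last four; its "shot" number tells which), for a name from the list of things; names that differ only in an ending like _2 or _b are one class to them, and where a whole thing is asked for, a point or a joint stands for the part that bears it (a point fixed in the world has none). Each returns a list of dicts, best first, with "conf" (0 to 1); they miss things now and then, are a little off and sometimes report something else, mostly with a low value. They report only what shows in the picture. A call takes as long as a camera call. They do not tell look-alikes from the thing itself.
- env.regions_of(target, picture): "mask" (400x640 bool, what is visible of it) and "box" ([left, top, right, bottom] in pixels, round what is visible of it).
- env.mark_of(target, picture): "centre" ([column, row] in pixels: a listed point, or the origin of a listed thing).
The state is a dict: "time_s": time; "qpos": joint angles; "joint_vel": joint speeds; "joint_efforts": joint torques, N m; "tcp_pos": TCP position; "orientation": TCP orientation; "wrist_force": force on the tool from outside, world axes, zero at the start; "ft_torque": the same for the moment, N m; "grip_width": opening from 0.0 (shut) to 1.0 (fully open); "grip_force": force on a finger pad.
Only numpy, scipy, OpenCV 4.12 (cv2) and the standard library are available. Lean on these libraries where they do the work, as an engineer would, in place of code of your own. Each camera call takes 0.05 s, during which the arm holds its last target. There are 200 camera calls.

TASK

Push the tall grey bottle across the worktop, low on its body so that it slides upright, into the open-front wooden bottle dock until it stands against the back wall. Then push the red knob to slide the metal bar fully shut across the dock's mouth, so the bottle is kept in. Nothing is to be lifted or knocked over, and leave the other things on the worktop where they stand.

Things in the scene. Friction and masses are not known exactly. Their poses are not given: they have to be found in the camera images.
- bottle: Plain grey bottle, round, 73 mm across its lower half, narrow neck, 245 mm high, 0.27 to 0.47 kg, loose. Origin: centre of its underside, z up. Friction on the worktop about 0.6: 1.5 to 3.5 N slides it; pushed below 40 mm height it slides upright, above 60 mm it may tip. An upright gripper's body would touch its upper part: lean the tool back, fingertips foremost.
- dock: Bottle dock of light wood, fixed, no floor. Origin on the worktop; x points from the open mouth to the back wall, y to the left, z up. Walls 30 mm high; inner faces: back x=+50 mm, sides y=+-44 mm. Sides end at x=-51 mm, then flare as wings to 122 mm apart inside at x=-76 mm. At the right a rail (x=-55 to -25 mm, 30 mm high, end stop 38 mm) runs out to y=-202 mm under the bar.
- stall (a point): Point on the worktop inside the dock where the centre of the bottle's underside stands when the bottle touches the back wall (dock x = +13.5 mm, y = 0); axes as the dock's.
- knob (a point): Centre of the red knob, 24 mm in diameter and 28 mm high, on a thin post at the outer (right) end of the bar; centre 78 mm and top 92 mm above the worktop. It moves along the dock's line x = -40 mm, at y = -170 mm + joint value. Axes as the dock's.
- bar (a joint): Flat aluminium bar, 16 mm wide (dock x=-48 to -32 mm), riding on the walls and rail 30 to 43 mm above the worktop, sliding along the dock's +y. Value in m: 0 open (its tip clear of the mouth, on the right), 0.105 shut against its stop, across the mouth. It needs about 1.5 N, has no spring and stays where it is left.
- oil_bottle: Clear, squarish oil bottle with a yellow cap, 73x73x269 mm, loose, origin at the centre of its underside; not to be moved.
- salt_shaker: Salt shaker with a grey cap, 44x44x90 mm, loose, origin at the centre of its underside; not to be moved.
- mug: Cream mug, 82x117x94 mm, loose, origin at the centre of its underside; not to be moved.
- spice_a: Spice jar with a dark cap and green label, 41x41x105 mm, loose, origin at the centre of its underside; not to be moved.
- spice_b: Spice jar with a dark cap and blue and red label, 41x41x105 mm, loose, origin at the centre of its underside; not to be moved.
- lemon: Lemon, 72x55x56 mm, loose, origin at its underside; not to be moved.
- garlic: Garlic bulb, 56x56x56 mm, loose, origin at its underside; not to be moved.
Not all that is in view belongs to the job. What is shaped like the bottle but pink is not meant.

How it is judged:
By the outcome, as a careful person would: the job done as asked, in the order asked, and still so for the second after the job is handed in, with the robot touching nothing.
It also fails if it takes over 67 s, if anything falls off the work surface, if the arm or the gripper's body presses on something with over 40 N, if the wrist force passes 120 N, or if a joint passes its speed limit or range.

## Working session

There is one attempt and no reset: what is moved stays moved. The work goes in short steps, Python scripts to look and compute and a tool call to move; the robot and the scene stay as the last step left them, time stands still between calls to the robot, and variables do not carry over. Pictures are saved under pics/ and viewed, at most 10 in all, crops included, and the job is handed in when it is done.

Besides the shell and the picture viewer there is one more tool, called after "Emit:" by a JSON object that holds its "api" and its "payload", one argument or row to a line. send_rows: Moves the arm, as the interface text tells. Shift numbers are shares of 0.25 m and turn numbers shares of 1.5 rad, none past 1 either way. Its arguments: {"type":"object","properties":{"motion":{"type":"array","items":{"type":"array","items":{"type":"number"}}}},"required":["motion"]}

```bash
mkdir -p pics
cat > h.py <<'E'
import numpy as np, cv2
from scipy.spatial.transform import Rotation as R
from station import env
def K(p):
    f=200/np.tan(np.radians(p['fovy'])/2); return np.array([[f,0,p['cx']],[0,f,p['cy']],[0,0,1.]])
def ray(p,uv):
    Rm=cv2.Rodrigues(np.array(p['rvec'],float))[0]; t=np.array(p['tvec'],float).ravel()
    return -Rm.T@t, Rm.T@np.linalg.inv(K(p))@np.array([uv[0],uv[1],1.])
def onz(p,uv,z=0):
    c,d=ray(p,uv); return c+d*(z-c[2])/d[2]
def proj(p,X):
    return cv2.projectPoints(np.array(X,float).reshape(-1,1,3),np.array(p['rvec'],float),np.array(p['tvec'],float),K(p),None)[0].reshape(-1,2)
def save(p,n): cv2.imwrite('pics/'+n,p['image'][:,:,::-1])
E
python3 - <<'E'
from h import *
print(env.state(),env.pinch_z)
for n in ['scene','top']:
    p=env.capture(n); save(p,n+'0.png')
    print(n,ray(p,(p['cx'],p['cy'])))
    for t,z in [('bottle',0),('dock',0),('stall',0),('knob',78),('oil_bottle',0),('salt_shaker',0),('mug',0),('spice_a',0),('lemon',0),('garlic',0)]:
        for m in env.mark_of(t,p)[:3]: print(t,round(m['conf'],2),np.round(m['centre']),onz(p,m['centre'],z).round())
E
```

```text
{'time_s': 0.0, 'qpos': array([ 1.36617177,  0.50186195, -0.42678788,  1.55143322,  0.2207988 ,
        1.13834373, -0.21030942]), 'joint_vel': array([-1.56443399e-04, -5.65294548e-04, -1.86552311e-05, -9.06713002e-04,
        2.70781830e-04, -1.55052570e-03, -4.81138458e-04]), 'joint_efforts': array([ 3.44346181e-04, -5.66598380e+01, -5.81567824e+00, -2.79110259e+01,
       -6.85461634e-02,  3.07826651e-02,  2.06033824e-04]), 'tcp_pos': array([ 292.75049041, -579.54604795,  225.67623079]), 'orientation': array([ 9.72762069e-01,  2.31803729e-01, -2.00209988e-04, -9.74049985e-04]), 'wrist_force': array([-0.87224863,  0.22189364, -0.06775337]), 'ft_torque': array([-0.0328897 ,  0.00482408, -0.04446102]), 'grip_force': 0.0, 'grip_width': 1.001628351295677} 18.8
scene (array([  -38.89119344, -1050.57746899,   679.03505849]), array([ 0.53112416,  0.66071795, -0.53043277]))
bottle 0.94 [284. 229.] [ 471. -277.    0.]
bottle 0.61 [221. 220.] [ 362. -139.    0.]
knob 0.45 [341. 181.] [ 661. -280.   78.]
oil_bottle 0.94 [374. 242.] [ 620. -458.    0.]
salt_shaker 0.66 [351. 244.] [ 567. -427.
[... 206 characters left out ...]
 753. -185.    0.]
top (array([ 484.66734812, -306.005181  ,  932.32557757]), array([ 0.08586984, -0.02989914, -0.99585763]))
bottle 0.83 [240. 294.] [ 363. -144.    0.]
bottle 0.62 [301. 249.] [ 466. -284.    0.]
dock 0.73 [365. 207.] [ 564. -435.    0.]
stall 0.78 [249. 209.] [ 561. -163.    0.]
knob 0.89 [301. 161.] [ 658. -287.   78.]
salt_shaker 0.72 [364. 204.] [ 570. -432.    0.]
salt_shaker 0.32 [253. 125.] [ 762. -171.    0.]
mug 0.9 [422. 264.] [ 429. -568.    0.]
spice_a 0.72 [405. 200.] [ 580. -531.    0.]
spice_a 0.67 [255. 126.] [ 758. -176.    0.]
spice_a 0.64 [423. 220.] [ 532. -572.    0.]
lemon 0.83 [224. 144.] [ 715. -103.    0.]
garlic 0.83 [255. 127.] [ 757. -174.    0.]
```

View pics/scene0.png

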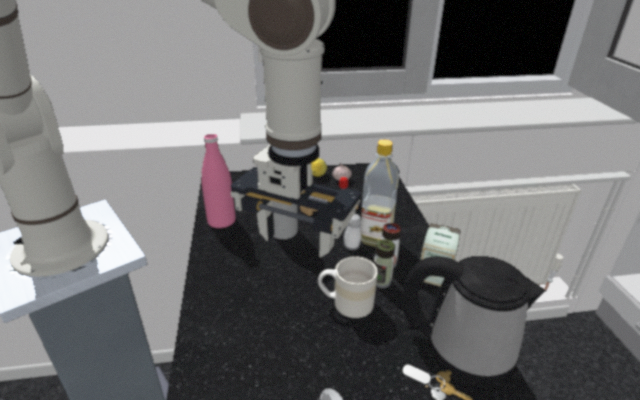

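View pics/top0.png

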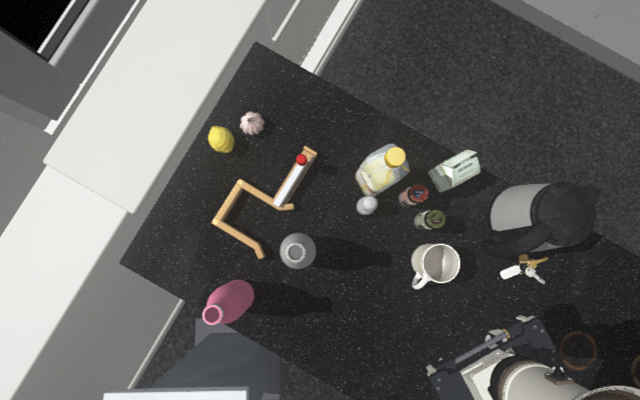

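```bash
cat > fit.py <<'E'
from h import *
from scipy.optimize import minimize
def fit(p):
    im=p['image'].astype(int); w=((im[:,:,0]-im[:,:,2])>35)&(im[:,:,0]>110)
    sub=np.zeros_like(w); sub[140:265,205:325]=1; w&=sub
    w[:162,205:240]=0
    k=env.mark_of('knob',p)[0]['centre']
    def polys(q):
        x,y,a,t=q; out=[]
        ps=[[(50,-44-t),(50+t,-44-t),(50+t,44+t),(50,44+t)]]
        for s in(1,-1):
            ps+= [[(-51,s*44),(50,s*44),(50,s*(44+t)),(-51,s*(44+t))],[(-51,s*44),(-76,s*61),(-76,s*(61+t)),(-51,s*(44+t))]]
        ps+=[[(-55,-202),(-48,-202),(-48,-44),(-55,-44)],[(-32,-202),(-25,-202),(-25,-44),(-32,-44)],[(-55,-202),(-25,-202),(-25,-184),(-55,-184)]]
        c,s=np.cos(a),np.sin(a)
        return [proj(p,[(x+c*u-s*v,y+s*u+c*v,30) for u,v in P]) for P in ps]
    S=8
    W=cv2.GaussianBlur(cv2.resize(w[130:270,200:330].astype(np.float32),None,fx=4,fy=4),(0,0),3)
    def cost(q):
        m=np.zeros(W.shape,np.uint8)
        for P in polys(q):
            cv2.fillPoly(m,[np.round(((P-[200,130]+.5)*4-.5)*16).astype(np.int32)],1,shift=4)
        m=cv2.GaussianBlur(m.astype(np.float32),(0,0),3)
        return ((m-W)**2).sum()/W.sum()
    best=None; kn=onz(p,k,78)[:2]
    for a in np.radians(range(30,90,6)):
        c,s=np.cos(a),np.sin(a); o=kn-[c*-40+s*170,s*-40-c*170]
        r=minimize(cost,[*o,a,10],method='Nelder-Mead',options=dict(initial_simplex=np.array([[*o,a,10]]*5)+np.diag([8,8,.1,-3,0])[:5,:4],xatol=1e-2,fatol=1e-4))
        if best is None or r.fun<best.fun: best=r
    x,y,a,t=best.x; c,s=np.cos(a),np.sin(a)
    print('dock',best.x,np.degrees(a),best.fun,'knob',kn,'pred',x-40*c+170*s,y-40*s-170*c)
    v=cv2.resize(p['image'][130:280,200:340],None,fx=4,fy=4)[:,:,::-1].copy()
    for P in polys(best.x): cv2.polylines(v,[np.round((P-[200,130]+.5)*4).astype(int)],True,(0,255,0))
    cv2.imwrite('pics/fit.png',v)
    return best.x
E
python3 - <<'E'
from fit import *
p=env.capture('top'); q=fit(p)
# bottle: fit with silhouette in both views
for n in ['top','scene']:
    p=env.capture(n)
    for r in env.regions_of('bottle',p)[:3]: print(n,r['conf'],r['box'])
    print(proj(p,[(468,-281,0),(468,-281,245)]))
E
```

```text
dock [ 543.8505266  -167.90380662    1.02882239   15.68748722] 58.94718089519713 0.14335961639881134 knob [ 662.09927152 -288.54957317] pred 668.855068349246 -289.86226079007776
top 0.9 [282.6, 232.5, 315.5, 271.3]
top 0.87 [202.0, 275.5, 253.9, 324.3]
top 0.26 [274.0, 153.5, 305.3, 206.5]
[[299.62547741 247.96597111]
 [295.80161541 250.55403172]]
scene 0.82 [274.2, 201.9, 296.8, 238.1]
scene 0.59 [202.3, 133.1, 235.3, 228.8]
[[284.20628366 230.37281113]
 [280.83932721 144.17165413]]
```

View pics/fit.png

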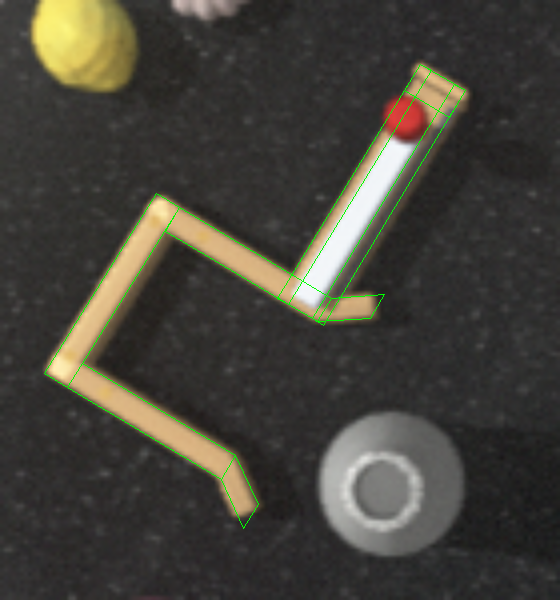

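```bash
cat >> h.py <<'E'
D=np.array([544,-168.]); A=np.radians(59)
def d2w(u,v,z): c,s=np.cos(A),np.sin(A); return np.array([D[0]+c*u-s*v,D[1]+s*u+c*v,z])
def w2d(P): c,s=np.cos(A),np.sin(A); d=np.array(P[:2])-D; return np.array([c*d[0]+s*d[1],-s*d[0]+c*d[1]])
def tool(yaw,tilt): # yaw deg of push dir, tilt deg
    return R.from_euler('z',yaw,degrees=True)*R.from_euler('x',180,degrees=True)*R.from_euler('y',tilt,degrees=True)
def row(P,Rt=None):
    s=env.state(); R0=R.from_quat(s['orientation']); Rt=Rt or R0
    print('row',(R0.inv().apply(np.array(P)-s['tcp_pos'])/250).round(3),((R0.inv()*Rt).as_rotvec()/1.5).round(3))
def st():
    s=env.state(); R0=R.from_quat(s['orientation'])
    print(round(s['time_s'],2),s['tcp_pos'].round(1),'dock',w2d(s['tcp_pos']).round(1),'z',R0.apply([0,0,1]).round(3),'x',R0.apply([1,0,0]).round(3),'F',s['wrist_force'].round(1),'w',round(s['grip_width'],2),s['qpos'].round(2))
E
python3 - <<'E'
from h import *
B=np.array([465.5,-281]); print(w2d(B))
yaw=59-3.3; u=np.array([np.cos(np.radians(yaw)),np.sin(np.radians(yaw))])
P=B-u*75; print(P); row([*P,230],tool(yaw,43))
E
```

```text
[-137.29039386    9.08833064]
[ 423.23554633 -342.95737209]
row [ 0.892 -0.612 -0.013] [ 0.126  0.489 -0.32 ]
```

Emit:
{"api": "send_rows", "payload": {
  "motion": [
    [-0.35,0.2,-0.14,0,0.03,0.12,-0.08],
    [-0.35,0.4,-0.28,0,0.06,0.24,-0.16],
    [-0.35,0.6,-0.42,0,0.09,0.36,-0.24],
    [-0.35,0.8,-0.55,0,0.12,0.45,-0.3],
    [-0.35,0.89,-0.61,-0.013,0.126,0.489,-0.32],
    [-0.35,0.89,-0.61,-0.013,0.126,0.489,-0.32],
    [-0.35,0.89,-0.61,-0.013,0.126,0.489,-0.32],
    [-0.35,0.89,-0.61,-0.013,0.126,0.489,-0.32],
    [-0.35,0.89,-0.61,-0.013,0.126,0.489,-0.32],
    [-0.35,0.89,-0.61,-0.013,0.126,0.489,-0.32],
    [-0.35,0.89,-0.61,-0.013,0.126,0.489,-0.32],
    [-0.35,0.89,-0.61,-0.013,0.126,0.489,-0.32],
    [-0.35,0.89,-0.61,-0.013,0.126,0.489,-0.32],
    [-0.35,0.89,-0.61,-0.013,0.126,0.489,-0.32],
    [-0.35,0.89,-0.61,-0.013,0.126,0.489,-0.32],
    [-0.35,0.89,-0.61,-0.013,0.126,0.489,-0.32]
  ]
}}

```text
time_s: 2.73
tcp_pos: [423.0, -343.7, 230.2]
orientation: [0.823, 0.435, 0.324, -0.171]
wrist_force: [0.4, -0.3, 0.1]
grip_width: 0.325
grip_force: 0.0
```

Run:
```python
from h import *
st(); row([423,-343,17],tool(55.7,43))
p=env.capture('scene'); save(p,'s1.png')
```

```text
2.73 [ 423.  -343.7  230.2] dock [-213.    13.2] z [ 0.384  0.562 -0.732] x [0.413 0.605 0.681] F [ 0.4 -0.3  0.1] w 0.32 [ 1.62  0.65 -0.8   1.71 -0.29  1.2   0.42]
row [-0.579 -0.002  0.626] [ 0.     0.001 -0.   ]
```

View pics/s1.png

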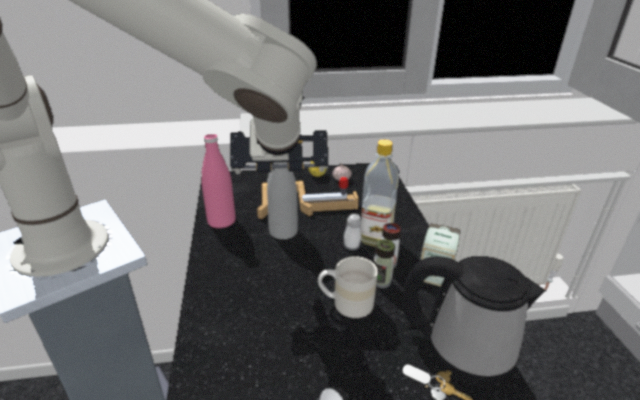

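The gripper (pixels 230-330, 90-170) is seen end-on from behind, and the bottle stands clear below it (base at 283,238). I'm lowering the tool behind the bottle.

Emit:
{"api": "send_rows", "payload": {
  "motion": [
    [-0.35,-0.07,0,0.08,0,0,0],
    [-0.35,-0.15,0,0.16,0,0,0],
    [-0.35,-0.23,0,0.25,0,0,0],
    [-0.35,-0.31,0,0.335,0,0,0],
    [-0.35,-0.39,0,0.42,0,0,0],
    [-0.35,-0.47,0,0.5,0,0,0],
    [-0.35,-0.53,0,0.57,0,0,0],
    [-0.35,-0.565,0,0.61,0,0,0],
    [-0.35,-0.579,0,0.625,0,0,0],
    [-0.35,-0.579,0,0.625,0,0,0],
    [-0.35,-0.579,0,0.625,0,0,0],
    [-0.35,-0.579,0,0.625,0,0,0]
  ]
}}

```text
time_s: 3.78
tcp_pos: [424.0, -344.0, 18.4]
orientation: [0.823, 0.435, 0.324, -0.17]
wrist_force: [0.2, 0.5, -0.3]
grip_width: 0.325
grip_force: 0.0
```

Run:
```python
from h import *
st(); p=env.capture('top'); cv2.imwrite('pics/t1.png',cv2.resize(p['image'][130:330,190:430],None,fx=3,fy=3)[:,:,::-1])
s=env.state();u=np.array([np.cos(np.radians(55.7)),np.sin(np.radians(55.7))])
print(proj(p,[s['tcp_pos'],(465.5,-281,245)]))
```

```text
3.78 [ 424.  -344.    18.4] dock [-212.7   12.2] z [ 0.385  0.562 -0.732] x [0.412 0.606 0.681] F [ 0.2  0.5 -0.3] w 0.33 [ 1.54  0.96 -0.68  1.75 -0.17  0.9   0.54]
[[327.12196479 267.3275184 ]
 [295.80257936 252.01745207]]
```

View pics/t1.png

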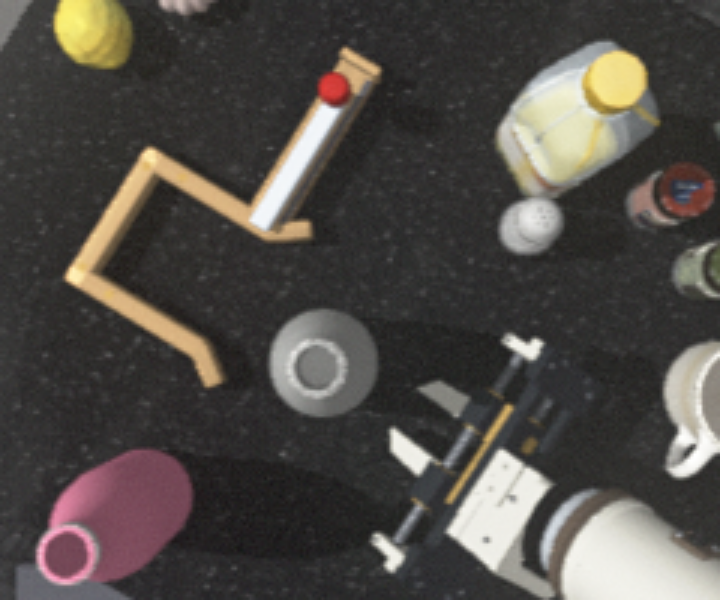

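The fingers sit at crop (410,415), squarely behind the bottle at (323,362) and in line with the dock. Nothing has been disturbed. Now I push.

Emit:
{"api": "send_rows", "payload": {
  "motion": [
    [-0.35,0.029,0,0.027,0,0,0],
    [-0.35,0.053,0,0.049,0,0,0],
    [-0.35,0.07,0,0.065,0,0,0],
    [-0.35,0.088,0,0.082,0,0,0],
    [-0.35,0.106,0,0.098,0,0,0],
    [-0.35,0.123,0,0.114,0,0,0],
    [-0.35,0.141,0,0.131,0,0,0],
    [-0.35,0.158,0,0.147,0,0,0],
    [-0.35,0.176,0,0.163,0,0,0],
    [-0.35,0.193,0,0.18,0,0,0],
    [-0.35,0.211,0,0.196,0,0,0],
    [-0.35,0.229,0,0.212,0,0,0],
    [-0.35,0.246,0,0.229,0,0,0],
    [-0.35,0.264,0,0.245,0,0,0],
    [-0.35,0.281,0,0.261,0,0,0],
    [-0.35,0.293,0,0.272,0,0,0],
    [-0.35,0.293,0,0.272,0,0,0]
  ]
}}

```text
time_s: 5.25
tcp_pos: [480.1, -258.9, 17.3]
orientation: [0.822, 0.435, 0.324, -0.172]
wrist_force: [-0.6, -1.2, -0.5]
grip_width: 0.326
grip_force: 0.3
```

Run:
```python
from h import *
st(); p=env.capture('top'); cv2.imwrite('pics/t2.png',cv2.resize(p['image'][130:330,190:430],None,fx=3,fy=3)[:,:,::-1])
row(d2w(-27,0,18))
```

```text
5.25 [ 480.1 -258.9   17.3] dock [-110.8    8. ] z [ 0.383  0.565 -0.731] x [0.411 0.604 0.682] F [-0.6 -1.2 -0.5] w 0.33 [ 1.44  0.95 -0.72  1.85 -0.22  0.74  0.47]
row [0.249 0.013 0.229] [0. 0. 0.]
```

View pics/t2.png

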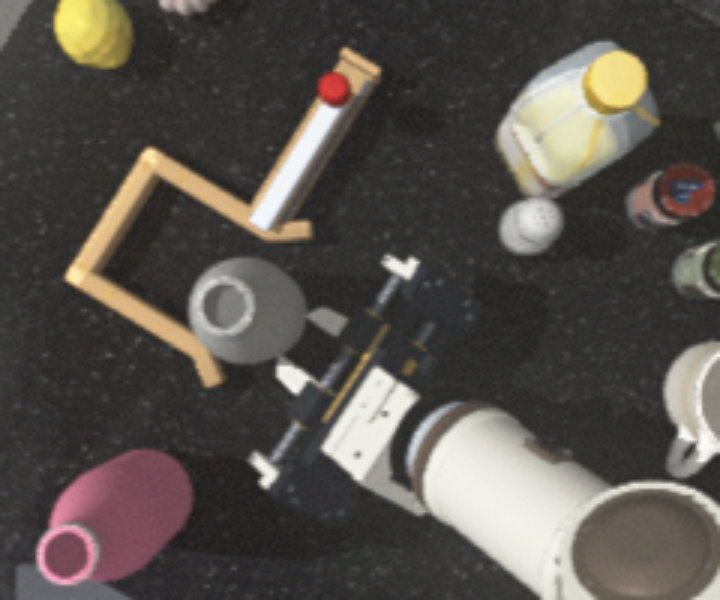

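The bottle is upright and cradled (crop 245,310), entering the mouth. I'll shift slightly right and push on.

Emit:
{"api": "send_rows", "payload": {
  "motion": [
    [-0.35,0.015,0.006,0.014,0,0,0],
    [-0.35,0.032,0.011,0.03,0,0,0],
    [-0.35,0.05,0.016,0.046,0,0,0],
    [-0.35,0.067,0.02,0.062,0,0,0],
    [-0.35,0.085,0.021,0.078,0,0,0],
    [-0.35,0.103,0.021,0.095,0,0,0],
    [-0.35,0.12,0.02,0.111,0,0,0],
    [-0.35,0.138,0.019,0.127,0,0,0],
    [-0.35,0.155,0.018,0.143,0,0,0],
    [-0.35,0.173,0.017,0.159,0,0,0],
    [-0.35,0.19,0.016,0.175,0,0,0],
    [-0.35,0.205,0.015,0.189,0,0,0],
    [-0.35,0.218,0.014,0.201,0,0,0],
    [-0.35,0.226,0.014,0.208,0,0,0],
    [-0.35,0.226,0.014,0.208,0,0,0]
  ]
}}

```text
time_s: 6.55
tcp_pos: [526.1, -198.2, 17.8]
orientation: [0.822, 0.435, 0.324, -0.171]
wrist_force: [-0.7, -1.5, -0.3]
grip_width: 0.324
grip_force: 0.4
```

Run:
```python
from h import *
st(); p=env.capture('top'); cv2.imwrite('pics/t3.png',cv2.resize(p['image'][130:330,190:430],None,fx=3,fy=3)[:,:,::-1])
row(d2w(-27,0,18)); print((proj(p,[d2w(13.5,0,245),d2w(6,0,245)])-[190,130])*3)
```

```text
6.55 [ 526.1 -198.2   17.8] dock [-35.1  -0.2] z [ 0.384  0.564 -0.731] x [0.412 0.604 0.682] F [-0.7 -1.5 -0.3] w 0.32 [ 1.33  0.94 -0.75  1.9  -0.25  0.63  0.4 ]
row [ 0.025 -0.003  0.022] [0. 0. 0.]
[[100.63253625 218.29375946]
 [111.77716078 224.93427499]]
```

View pics/t3.png

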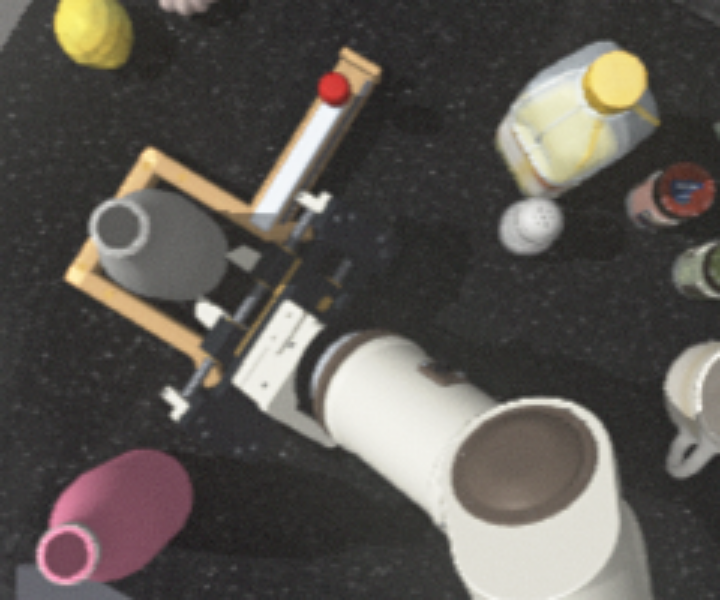

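Emit:
{"api": "send_rows", "payload": {
  "motion": [
    [-0.35,0.006,0,0.006,0,0,0],
    [-0.35,0.012,0,0.011,0,0,0],
    [-0.35,0.018,0,0.017,0,0,0],
    [-0.35,0.023,0,0.022,0,0,0],
    [-0.35,0.026,0,0.024,0,0,0],
    [-0.35,0.026,0,0.024,0,0,0]
  ]
}}

```text
time_s: 7.1
tcp_pos: [531.0, -191.9, 17.7]
orientation: [0.823, 0.435, 0.324, -0.171]
wrist_force: [-0.4, -1.6, 0.4]
grip_width: 0.324
grip_force: 1.0
```

Emit:
{"api": "send_rows", "payload": {
  "motion": [
    [-0.35,0.003,0,0.003,0,0,0],
    [-0.35,0.006,0,0.006,0,0,0],
    [-0.35,0.006,0,0.006,0,0,0]
  ]
}}

```text
time_s: 7.35
tcp_pos: [532.2, -190.1, 17.6]
orientation: [0.823, 0.435, 0.324, -0.171]
wrist_force: [-1.1, -2.4, 0.6]
grip_width: 0.323
grip_force: 1.3
```

Emit:
{"api": "send_rows", "payload": {
  "motion": [
    [-0.35,0.003,0,0.003,0,0,0],
    [-0.35,0.006,0,0.006,0,0,0],
    [-0.35,0.006,0,0.006,0,0,0]
  ]
}}

```text
time_s: 7.6
tcp_pos: [533.0, -189.4, 17.4]
orientation: [0.823, 0.434, 0.324, -0.171]
wrist_force: [-3.9, -4.0, 3.7]
grip_width: 0.327
grip_force: 3.1
```

Emit:
{"api": "send_rows", "payload": {
  "motion": [
    [-0.35,0.003,0,0.003,0,0,0],
    [-0.35,0.006,0,0.006,0,0,0],
    [-0.35,0.006,0,0.006,0,0,0]
  ]
}}

```text
time_s: 7.85
tcp_pos: [533.5, -189.1, 17.1]
orientation: [0.824, 0.434, 0.323, -0.17]
wrist_force: [-8.1, -8.5, 8.1]
grip_width: 0.325
grip_force: 6.7
```

Run:
```python
from h import *
st(); p=env.capture('top'); save(p,'t4f.png'); print(proj(p,[d2w(13.5,0,245)]))
m=env.mark_of('bottle',p); print([(x['conf'],x['centre']) for x in m],proj(p,[d2w(13.5,0,0)]))
```

```text
7.85 [ 533.5 -189.1   17.1] dock [-23.5  -1.9] z [ 0.385  0.56  -0.733] x [0.414 0.605 0.68 ] F [-8.1 -8.5  8.1] w 0.32 [ 1.31  0.94 -0.75  1.9  -0.26  0.61  0.39]
[[223.54417875 202.76458649]]
[(0.83, [248.1, 210.4]), (0.82, [238.8, 293.7])] [[246.31722961 212.72779978]]
```

Emit:
{"api": "send_rows", "payload": {
  "motion": [
    [-0.35,-0.012,0,-0.011,0,0,0],
    [-0.35,-0.04,0,-0.037,0,0,0],
    [-0.35,-0.08,0,-0.074,0,0,0],
    [-0.35,-0.13,0,-0.12,0,0,0],
    [-0.35,-0.18,0,-0.165,0,0,0],
    [-0.35,-0.23,0,-0.212,0,0,0],
    [-0.35,-0.27,0,-0.25,0,0,0],
    [-0.35,-0.29,0,-0.27,0,0,0],
    [-0.35,-0.29,0,-0.27,0,0,0]
  ]
}}

```text
time_s: 8.7
tcp_pos: [477.2, -271.7, 16.8]
orientation: [0.824, 0.433, 0.324, -0.17]
wrist_force: [0.4, -0.3, -0.4]
grip_width: 0.326
grip_force: 0.0
```

Run:
```python
from h import *
st(); p=env.capture('top'); v=cv2.resize(p['image'][130:280,190:350],None,fx=4,fy=4)[:,:,::-1].copy()
def cir(P,r,z): 
    a=np.linspace(0,6.28,40); pts=proj(p,[(P[0]+r*np.cos(t),P[1]+r*np.sin(t),z) for t in a]); cv2.polylines(v,[np.round((pts-[190,130]+.5)*4).astype(int)],True,(0,255,0))
P=d2w(13.5,0,0); cir(P,36.5,0); cir(P,13,245); cir(d2w(-40,-170,0),12,92)
cv2.imwrite('pics/t4.png',v)
m=env.mark_of('knob',p)[0]; k=onz(p,m['centre'],78); print(k,w2d(k))
q=env.capture('scene'); 
for m in env.mark_of('knob',q)[:2]: k=onz(q,m['centre'],78); print(m['conf'],k,w2d(k))
```

```text
8.7 [ 477.2 -271.7   16.8] dock [-123.3    3.8] z [ 0.386  0.56  -0.733] x [0.416 0.604 0.68 ] F [ 0.4 -0.3 -0.4] w 0.33 [ 1.44  0.95 -0.72  1.84 -0.21  0.76  0.47]Traceback (most recent call last):
  File "<stdin>", line 7, in <module>
IndexError: list index out of range
```

View pics/t4.png

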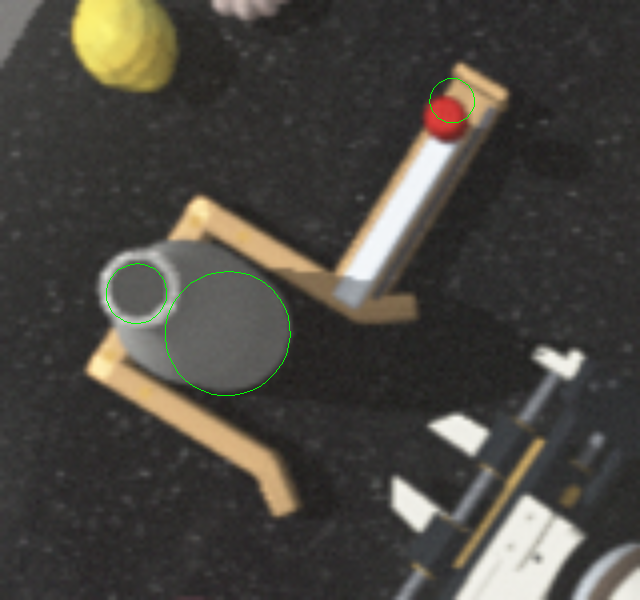

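The bottle stands at the stall: its neck ring matches the predicted circle at (137,293), and the push force rose at the wall. The bar is still open, with the knob at crop (446,119). I'll lift and measure the knob.

Emit:
{"api": "send_rows", "payload": {
  "motion": [
    [-1,0.05,0,-0.055,0,0,0],
    [-1,0.15,0,-0.16,0,0,0],
    [-1,0.26,0,-0.28,0,0,0],
    [-1,0.37,0,-0.4,0,0,0],
    [-1,0.48,0,-0.52,0,0,0],
    [-1,0.59,0,-0.64,0,0,0],
    [-1,0.69,0,-0.74,0,0,0],
    [-1,0.76,0,-0.82,0,0,0],
    [-1,0.76,0,-0.82,0,0,0],
    [-1,0.76,0,-0.82,0,0,0]
  ]
}}

```text
time_s: 9.63
tcp_pos: [479.1, -267.9, 298.2]
orientation: [0.822, 0.436, 0.323, -0.17]
wrist_force: [-0.7, -0.2, -0.6]
grip_width: 0.005
grip_force: 0.0
```

```bash
cat >> h.py <<'E'
def knob(p):
    im=p['image'].astype(int); m=((im[:,:,0]-np.maximum(im[:,:,1],im[:,:,2]))>70).astype(np.uint8)
    m[:, :265]=0; m[:,345:]=0; m[:140]=0; m[240:]=0
    n,l,s,c=cv2.connectedComponentsWithStats(m); 
    if n<2: print('no red'); return
    i=1+s[1:,4].argmax(); k=onz(p,c[i],82); print('red',s[i],c[i],k.round(1),'dock',w2d(k).round(1)); return k
E
python3 - <<'E'
from h import *
st(); p=env.capture('top'); k=knob(p)
q=env.capture('scene'); 
for t,z in (('knob',78),('oil_bottle',0)):
  for im in (p,q):
    for m in env.mark_of(t,im)[:1]: print(t,m['conf'],onz(im,m['centre'],z).round())
if k is not None:
    d=w2d(k); T=d2w(d[0]+8,d[1]-50,300); print(T); row(T,tool(-31,-15))
E
```

```text
9.63 [ 479.1 -267.9  298.2] dock [-119.     4.2] z [ 0.384  0.562 -0.733] x [0.41  0.608 0.68 ] F [-0.7 -0.2 -0.6] w 0.0 [ 1.57  0.52 -0.89  1.74 -0.37  1.18  0.29]
red [296 154  10  11  85] [300.54117647 158.83529412] [ 661.9 -285.5   82. ] dock [ -40.  -161.5]
knob 0.83 [ 660. -287.   78.]
knob 0.55 [ 670. -275.   78.]
oil_bottle 0.56 [ 637. -454.    0.]
oil_bottle 0.7 [ 624. -461.    0.]
[ 708.83045083 -304.3647016   300.        ]
row [0.306 0.845 0.26 ] [-0.255 -0.536  1.014]
```

Emit:
{"api": "send_rows", "payload": {
  "motion": [
    [-1,0.03,0.08,0.026,-0.018,-0.038,0.072],
    [-1,0.06,0.17,0.052,-0.036,-0.076,0.145],
    [-1,0.09,0.25,0.078,-0.055,-0.115,0.217],
    [-1,0.12,0.34,0.104,-0.073,-0.153,0.29],
    [-1,0.15,0.42,0.13,-0.09,-0.19,0.36],
    [-1,0.18,0.51,0.156,-0.11,-0.23,0.43],
    [-1,0.21,0.59,0.182,-0.127,-0.268,0.507],
    [-1,0.25,0.68,0.208,-0.145,-0.306,0.58],
    [-1,0.28,0.76,0.234,-0.163,-0.344,0.65],
    [-1,0.306,0.845,0.26,-0.18,-0.38,0.72],
    [-1,0.306,0.845,0.26,-0.2,-0.42,0.79],
    [-1,0.306,0.845,0.26,-0.2,-0.42,0.79],
    [-1,0.306,0.845,0.26,-0.2,-0.42,0.79],
    [-1,0.306,0.845,0.26,-0.2,-0.42,0.79]
  ]
}}

```text
time_s: 11.1
tcp_pos: [708.4, -305.8, 300.3]
orientation: [0.991, -0.108, -0.023, -0.069]
wrist_force: [0.1, -0.5, 0.6]
grip_width: 0.003
grip_force: 0.0
```

Run:
```python
from h import *
st(); row([709,-304,300],tool(-31,-15))
```

```text
11.1 [ 708.4 -305.8  300.3] dock [ -33.4 -211.9] z [-0.03   0.142 -0.989] x [ 0.976 -0.211 -0.06 ] F [ 0.1 -0.5  0.6] w 0.0 [ 0.59  0.75 -0.34  0.97  0.11  1.53 -1.47]
row [ 0.001 -0.007  0.002] [-0.053 -0.119  0.224]
```

Emit:
{"api": "send_rows", "payload": {
  "motion": [
    [-1,0,-0.003,0,-0.018,-0.04,0.075],
    [-1,0,-0.007,0,-0.035,-0.08,0.15],
    [-1,0,-0.007,0,-0.053,-0.119,0.224],
    [-1,0,-0.007,0,-0.053,-0.119,0.224],
    [-1,0,-0.007,0,-0.053,-0.119,0.224]
  ]
}}

```text
time_s: 11.52
tcp_pos: [708.9, -304.8, 300.0]
orientation: [0.955, -0.265, -0.126, -0.035]
wrist_force: [-0.4, -0.1, -0.2]
grip_width: 0.007
grip_force: 0.0
```

Run:
```python
from h import *
st(); row([*d2w(-32,-211,0)[:2],71],tool(-31,-15))
```

```text
11.52 [ 708.9 -304.8  300. ] dock [ -32.3 -211.8] z [-0.222  0.134 -0.966] x [ 0.828 -0.497 -0.259] F [-0.4 -0.1 -0.2] w 0.01 [ 0.47  0.9  -0.23  0.7   0.12  1.81 -1.8 ]
row [ 0.234 -0.001  0.885] [-0.  0.  0.]
```

Emit:
{"api": "send_rows", "payload": {
  "motion": [
    [-1,0.03,0,0.1,0,0,0],
    [-1,0.06,0,0.22,0,0,0],
    [-1,0.09,0,0.34,0,0,0],
    [-1,0.12,0,0.46,0,0,0],
    [-1,0.154,0,0.58,0,0,0],
    [-1,0.185,0,0.7,0,0,0],
    [-1,0.21,0,0.8,0,0,0],
    [-1,0.228,0,0.86,0,0,0],
    [-1,0.234,0,0.885,0,0,0],
    [-1,0.234,0,0.885,0,0,0],
    [-1,0.234,0,0.885,0,0,0]
  ]
}}

```text
time_s: 12.43
tcp_pos: [709.4, -304.4, 74.8]
orientation: [0.955, -0.266, -0.124, -0.035]
wrist_force: [-0.9, -0.2, 1.0]
grip_width: 0.001
grip_force: 0.0
```

Run:
```python
from h import *
st(); row([*d2w(-32,-185,0)[:2],71],tool(-31,-15));row([*d2w(-32,-75,0)[:2],71],tool(-31,-15))
p=env.capture('top'); cv2.imwrite('pics/t5.png',cv2.resize(p['image'][110:310,190:430],None,fx=3,fy=3)[:,:,::-1]); knob(p)
```

```text
12.43 [ 709.4 -304.4   74.8] dock [ -31.7 -212. ] z [-0.219  0.132 -0.967] x [ 0.828 -0.499 -0.256] F [-0.9 -0.2  1. ] w 0.0 [ 0.49  1.03 -0.23  0.95  0.15  1.43 -1.81]
row [-0.101  0.001  0.042] [-0.    -0.002 -0.001]
row [-0.526  0.002  0.155] [-0.    -0.002 -0.001]
no red
```

View pics/t5.png

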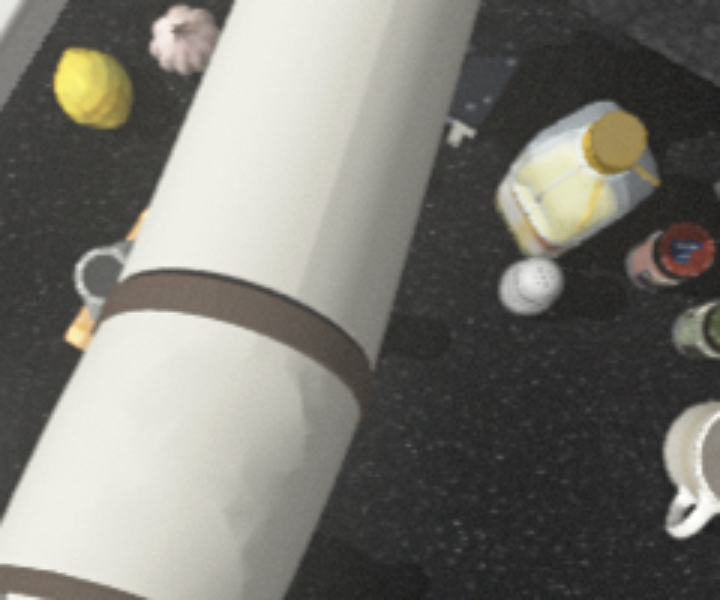

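The last picture shows the forearm passing well above the scene, and the oil bottle and salt shaker clear of the gripper. I'll move in and push the knob.

Emit:
{"api": "send_rows", "payload": {
  "motion": [
    [-1,-0.03,0,0.01,0,0,0],
    [-1,-0.06,0,0.02,0,0,0],
    [-1,-0.09,0,0.03,0,0,0],
    [-1,-0.12,0,0.038,0,0,0],
    [-1,-0.15,0,0.046,0,0,0],
    [-1,-0.18,0,0.054,0,0,0],
    [-1,-0.21,0,0.062,0,0,0],
    [-1,-0.24,0,0.07,0,0,0],
    [-1,-0.27,0,0.078,0,0,0],
    [-1,-0.3,0,0.086,0,0,0],
    [-1,-0.3,0,0.086,0,0,0]
  ]
}}

```text
time_s: 13.4
tcp_pos: [643.2, -263.1, 74.3]
orientation: [0.956, -0.265, -0.124, -0.034]
wrist_force: [1.0, -0.7, -0.2]
grip_width: 0.007
grip_force: 0.1
```

Run:
```python
from h import *
st(); row([*d2w(-32,-75,0)[:2],71],tool(-31,-15))
p=env.capture('top'); knob(p)
q=env.capture('scene');save(q,'s2.png')
for m in env.mark_of('knob',q)[:1]: k=onz(q,m['centre'],78); print(m['conf'],k.round(),w2d(k))
```

```text
13.4 [ 643.2 -263.1   74.3] dock [ -30.4 -134. ] z [-0.218  0.131 -0.967] x [ 0.829 -0.498 -0.255] F [ 1.  -0.7 -0.2] w 0.01 [ 0.51  0.88 -0.25  1.25  0.14  1.28 -1.84]
row [-0.225  0.006  0.073] [-0.    -0.003 -0.   ]
no red
0.64 [ 625. -259.   78.] [ -36.64875332 -115.94310478]
```

Emit:
{"api": "send_rows", "payload": {
  "motion": [
    [-1,-0.023,0,0.008,0,0,0],
    [-1,-0.046,0,0.015,0,0,0],
    [-1,-0.07,0,0.021,0,0,0],
    [-1,-0.093,0,0.028,0,0,0],
    [-1,-0.116,0,0.034,0,0,0],
    [-1,-0.14,0,0.04,0,0,0],
    [-1,-0.16,0,0.046,0,0,0],
    [-1,-0.175,0,0.051,0,0,0],
    [-1,-0.18,0,0.053,0,0,0],
    [-1,-0.18,0,0.053,0,0,0]
  ]
}}

```text
time_s: 14.38
tcp_pos: [601.9, -238.9, 70.5]
orientation: [0.955, -0.266, -0.125, -0.034]
wrist_force: [1.9, 0.8, 0.5]
grip_width: 0.003
grip_force: 0.9
```

Emit:
{"api": "send_rows", "payload": {
  "motion": [
    [-1,-0.008,0,0.002,0,0,0],
    [-1,-0.016,0,0.004,0,0,0],
    [-1,-0.016,0,0.004,0,0,0]
  ]
}}

```text
time_s: 14.63
tcp_pos: [601.4, -238.6, 70.8]
orientation: [0.956, -0.266, -0.122, -0.034]
wrist_force: [8.5, -3.7, -2.7]
grip_width: 0.005
grip_force: 4.6
```

Run:
```python
from h import *
st()
```

```text
14.63 [ 601.4 -238.6   70.8] dock [-31.  -85.6] z [-0.215  0.13  -0.968] x [ 0.829 -0.5   -0.251] F [ 8.5 -3.7 -2.7] w 0.01 [ 0.52  0.8  -0.25  1.41  0.14  1.2  -1.86]
```

The force rose to 9 N at about the shut position. I'll back off, lift and check.

Emit:
{"api": "send_rows", "payload": {
  "motion": [
    [-1,0.02,0,-0.006,0,0,0],
    [-1,0.08,0,-0.02,0,0,0],
    [-1,0.16,0,-0.042,0,0,0],
    [-1,0.24,0,-0.063,0,0,0],
    [-1,0.3,0,-0.08,0,0,0],
    [-1,0.27,0,-0.19,0,0,0],
    [-1,0.24,0,-0.3,0,0,0],
    [-1,0.21,0,-0.43,0,0,0],
    [-1,0.18,0,-0.56,0,0,0],
    [-1,0.15,0,-0.69,0,0,0],
    [-1,0.12,0,-0.82,0,0,0],
    [-1,0.1,0,-0.92,0,0,0],
    [-1,0.1,0,-0.92,0,0,0],
    [-1,0.1,0,-0.92,0,0,0]
  ]
}}

```text
time_s: 15.8
tcp_pos: [670.3, -280.2, 287.7]
orientation: [0.955, -0.266, -0.125, -0.034]
wrist_force: [0.3, -1.2, -0.8]
grip_width: 0.001
grip_force: 0.0
```

Run:
```python
from h import *
st()
p=env.capture('top'); knob(p); save(p,'t6.png')
q=env.capture('scene');save(q,'s3.png')
for m in env.mark_of('knob',q)[:1]: k=onz(q,m['centre'],78); print(m['conf'],k.round(),w2d(k))
# where to go clear of the top camera: back near start
row([480,-520,300])
```

```text
15.8 [ 670.3 -280.2  287.7] dock [ -31.2 -166.1] z [-0.22   0.132 -0.966] x [ 0.827 -0.499 -0.257] F [ 0.3 -1.2 -0.8] w 0.0 [ 0.49  0.78 -0.25  0.94  0.11  1.69 -1.82]
no red
0.92 [ 583. -238.   78.] [-39.43094052 -69.44264499]
row [-0.162  1.214 -0.021] [0. 0. 0.]
```

Emit:
{"api": "send_rows", "payload": {
  "motion": [
    [-1,-0.01,0.05,-0.05,0,0,0],
    [-1,-0.03,0.15,-0.12,0,0,0],
    [-1,-0.03,0.3,-0.12,0,0,0],
    [-1,-0.03,0.45,-0.12,0,0,0],
    [-1,-0.03,0.6,-0.12,0,0,0],
    [-1,-0.03,0.75,-0.12,0,0,0],
    [-1,-0.03,0.9,-0.12,0,0,0],
    [-1,-0.03,1,-0.12,0,0,0],
    [-1,-0.03,1,-0.12,0,0,0],
    [-1,-0.03,1,-0.12,0,0,0]
  ]
}}

```text
time_s: 16.78
tcp_pos: [538.3, -497.4, 316.6]
orientation: [0.954, -0.268, -0.127, -0.034]
wrist_force: [0.8, -0.0, -0.1]
grip_width: 0.003
grip_force: 0.0
```

Run:
```python
from h import *
st()
p=env.capture('top'); knob(p); cv2.imwrite('pics/t7.png',cv2.resize(p['image'][130:280,190:350],None,fx=4,fy=4)[:,:,::-1])
```

```text
16.78 [ 538.3 -497.4  316.6] dock [-285.3 -164.7] z [-0.224  0.134 -0.965] x [ 0.824 -0.503 -0.261] F [ 0.8 -0.  -0.1] w 0.0 [ 0.78  0.79 -0.2   0.86  0.16  1.76 -1.49]
red [272 192  11  10  80] [277.2625 196.6   ] [ 579.6 -235.4   82. ] dock [-39.4 -65.2]
```

View pics/t7.png

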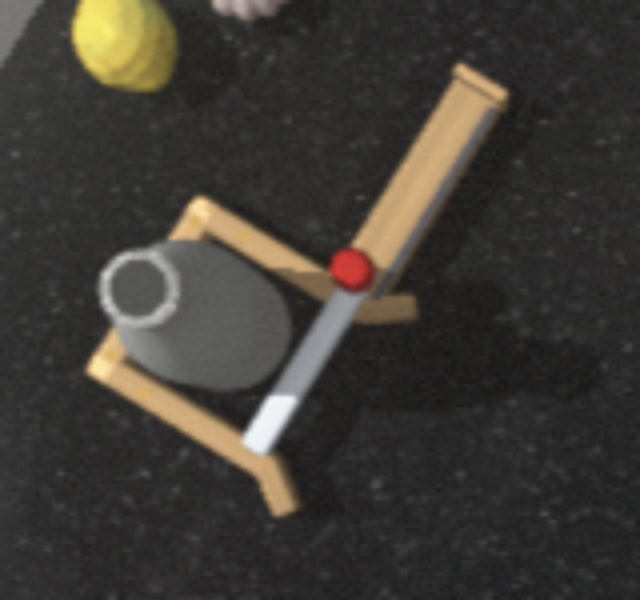

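The knob now measures dock (-39, -65), which is exactly the shut position. The bar spans the mouth to the left wall (crop 350,270 to 255,445), and the bottle stands at the back wall (neck at 140,288). The arm is clear.

```bash
python3 -c "
from station import env
print(env.job_done())"
```

```text
the job is handed in; nothing more can be done
None
```

The job is handed in: the grey bottle stands upright against the dock's back wall. The bar is shut across the mouth, judging by the knob's position and a 9 N stop, although the knob's measured travel was about 96 mm rather than 105 mm. As far as I could see and feel, nothing else was disturbed.

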